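# Refit the drip plate in the lab drip tray

### The arm

A 6-joint arm with a two-finger parallel gripper is mounted at the origin on the work surface. World frame = base frame: x ahead of the robot, y to its left, z up, the work surface at z = 0. Lengths are in mm, angles in rad, forces in N, time in s.
With the tool pointing down it reaches from about 350 to 875 mm from the base axis. Payload 4.2 kg.
Tool frame: the origin (TCP) lies midway between the tips of the shut fingers; the grasp point (between the pads) lies 19 mm behind it; z points along the fingers, y is the line along which they close (so a half turn about z gives the same grasp; the last joint's range is limited). The gripper opens to 85 mm and grips with 20 to 120 N. Pads are 22 mm wide; open, the fingers measure 114 mm over their backs; the gripper's body (76 mm by 85 mm) begins 54 mm behind the grasp point. The pads swing forward as they close: fully open they stand 13 mm farther back than shut.
Start: joints at [1.475, 0.385, 0.008, 0, -1.194, -0.259], TCP at [217.094, 586.063, 210.812] pointing down, gripper open.
Joint ranges: [-3.14, 3.14], [-1.21, 2.06], [-1.07, 1.41], [-3.16, 2.05], [-2.99, -0.16], [-3.1, 3.1]. Speed limits (rad/s): [2.79, 2.79, 3.14, 3.14, 3.14, 3.14].

### API

Orientations are given as a unit quaternion [x, y, z, w].
In Python, from bench import read_state, get_image, job_done gives the robot as it stands.
- The arm moves only by the tool servo_tool, never from a script. Its arguments are lists of equal length, an entry for each row: "rotation": the turn, a rotation vector about the world's x, y, z scaled (see below), a list of three; "slide": the shift along the world's x, y, z scaled (see below), a list of three; "grip": the opening, from -1 (shut) to 1 (fully open). In form: {"rotation": [[rx, ry, rz], ...], "slide": [[tx, ty, tz], ...], "grip": [grip, ...]}. A call has 1 to 8 rows; each row is the pose to reach, as a shift and turn from the pose commanded when the call began, turning the shorter way round; what a row does not reach only later rows make up. The controller multiplies each number of a shift by 0.2 m and each number of a turn by 360 degrees. A row lasts 1/8 s, in which the tool goes at most 62.5 mm and 10.7 degrees, less where a joint would pass 70% of its speed; a pose out of reach is approached as far as the arm can. A call with a number of a shift or a turn outside -1 to 1 is refused whole. A call with a gripper value outside its range is refused whole. The fingers move at their own pace and stop on an object; the grip force is fixed at half the most. Time passes only in rows, so rows that repeat a pose let the fingers close. It gives the time, the measured TCP pose, the force, the opening and the grip force at its end, in the units of the state.
- read_state(): the state, without advancing time (a new reading comes with each control period).
- get_image(name): name is "scene" or "top" or "wrist"; returns a dict with "image" (384x512x3 uint8, red, green, blue), "depth" (384x512 float32, mm along the optical axis (not along the pixel's ray), 0 where there is no reading), "camera_matrix" (3x3 intrinsics, pixels), "rvec" (rotation vector, rad) and "tvec" (3), from world to camera coordinates, as OpenCV has them; the wrist camera has in their place "hand_eye" (4x4, takes a point from camera to tool coordinates, whose origin is the TCP and whose axes are the flange's). Camera axes: x right, y down, z forward; pixel columns grow to the right and rows downward; lengths in mm; the calibration is good to about 2 mm. The wrist camera is an equidistant fisheye: a pixel r from the principal point sees the ray r / f radians off the axis. A picture is of the moment at which its call begins: read the wrist's pose just before it.
- job_done(): hands the job in; it is judged then, once.
The state is a dict: "clock": time; "joints": joint angles; "joint_vel": joint speeds; "joint_efforts": joint torques, N m; "position": TCP position; "ee_rot": TCP orientation; "contact_force": force on the tool from outside, world axes, zero at the start; "wrist_torque": the same for the moment, N m; "gripper_width": finger opening in mm; "grasp_force": force on a finger pad.
Only numpy, scipy, OpenCV 4.12 (cv2) and the standard library are available. Lean on these libraries where they do the work, as an engineer would, in place of code of your own. Each camera call takes 0.05 s, during which the arm holds its last target. There are 200 camera calls.

### The job

Pick up the long perforated drip plate by its handle and refit it in the white drip tray: it is longer than the tray's top opening, so tip it in one end first under a flange, then let the other end down and settle it flat on the two ledges inside, lengthwise and centred to within about a centimetre. Lower it gently, do not drop it, let go, and leave the square plate and the amber bottle where they are.

Things in the scene. Friction and masses are not known exactly. Their poses are not given: they have to be found in the camera images.
- long_plate: Perforated aluminium plate 180 (x) by 100 (y) by 5 mm, 0.3 kg, flat on the bench beside the tray. Origin: centre of its underside, z up. Handle at its middle: a grey grip bar 14 mm thick (x), 60 long (y), 18 tall, bar centre 85 mm above the underside, on two thin stems at y = -27 and +27 mm. Pinch the bar across its 14 mm from above. A half turn looks the same.
- square_plate: Bystander: same kind of plate and handle, but 100 by 100 mm, too short for the ledges; on the tray's other side. Origin: centre of its underside.
- tray: White tray fixed to the bench, x lengthwise. Origin: centre of underside. In mm: outside 238 (x) by 138, 90 tall, walls 4. Open top, but at each x end a flange (85 to 90 up) reaches 35 in from the inner wall: opening 160 (x -80 to 80) by 130. Under each flange a ledge, top 40 up, reaches 60 in from the inner wall. Fitted plate: underside on both ledges, x along tray x either way, handle above rim.
- bottle: Bystander: small amber glass bottle, 54 mm wide, 110 mm tall, upright beyond the tray to the left. Origin: centre of its underside.
Not all that is in view belongs to the job. Leave any purple or red look-alike of the long_plate alone.

How it is judged:
By the outcome, as a careful person would: the job done as asked, in the order asked, and still so for the second after the job is handed in, with the robot touching nothing.
It also fails if it takes over 45 s, if anything falls off the work surface, if the arm or the gripper's body presses on something with over 40 N, if the wrist force passes 120 N, or if a joint passes its speed limit or range.

## Working session

There is one attempt and no reset: what is moved stays moved. The work goes in short steps, Python scripts to look and compute and a tool call to move; the robot and the scene stay as the last step left them, time stands still between calls to the robot, and variables do not carry over. Pictures are saved under pics/ and viewed, at most 10 in all, crops included, and the job is handed in when it is done.

Besides the shell and the picture viewer there is one more tool, called after "Request:" by a JSON object that holds its "op" and its "data", one argument or row to a line. servo_tool: Moves the arm, as the interface text tells. Shifts and turns lie within -1 to 1; 1 stands for 0.2 m of shift or 360 degrees of turn. Its arguments: {"type":"object","properties":{"rotation":{"type":"array","items":{"type":"array","items":{"type":"number","minimum":-1,"maximum":1}}},"slide":{"type":"array","items":{"type":"array","items":{"type":"number","minimum":-1,"maximum":1}}},"grip":{"type":"array","items":{"type":"number"}}},"required":["rotation","slide","grip"]}

```bash
ls; mkdir -p pics; cat > h.py <<'E'
import numpy as np,cv2
from bench import read_state,get_image,job_done
def cloud(d):
    K=d["camera_matrix"];z=d["depth"];v,u=np.indices(z.shape)
    P=np.stack([(u-K[0,2])/K[0,0]*z,(v-K[1,2])/K[1,1]*z,z],-1)
    R=cv2.Rodrigues(np.array(d["rvec"],float))[0]
    W=(P-np.array(d["tvec"]).ravel())@R
    W[z==0]=np.nan
    return W
def save(d,n): cv2.imwrite("pics/"+n,d["image"][...,::-1])
E
python3 - <<'E'
from h import *
s=read_state();print({k:np.round(v,3) for k,v in s.items()})
for n in("top","scene"):
    d=get_image(n);save(d,n+"0.png");np.savez(n+".npz",**d)
E
```

```text
pics
{'clock': np.float64(0.0), 'joints': array([ 1.475e+00,  3.860e-01,  7.000e-03, -1.000e-03, -1.194e+00,
       -2.590e-01]), 'joint_vel': array([ 0.   , -0.   ,  0.001,  0.   , -0.001,  0.001]), 'joint_efforts': array([ 0.0000e+00, -3.9229e+01,  1.8840e+01,  4.1860e+00, -5.0000e-03,
        0.0000e+00]), 'position': array([216.888, 585.473, 209.709]), 'ee_rot': array([ 0.984, -0.177, -0.   ,  0.001]), 'contact_force': array([-0.473,  0.295,  0.572]), 'wrist_torque': array([-0.014,  0.037,  0.026]), 'grasp_force': np.float64(0.0), 'gripper_width': np.float64(85.812)}
```

View pics/top0.png

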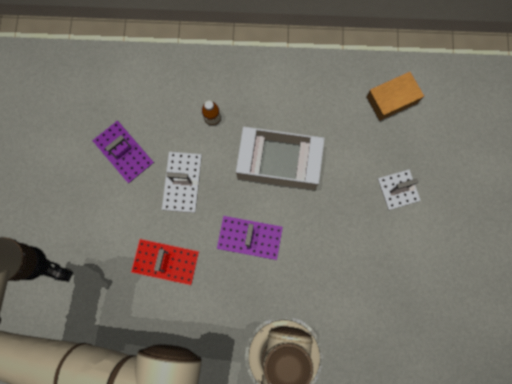

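View pics/scene0.png

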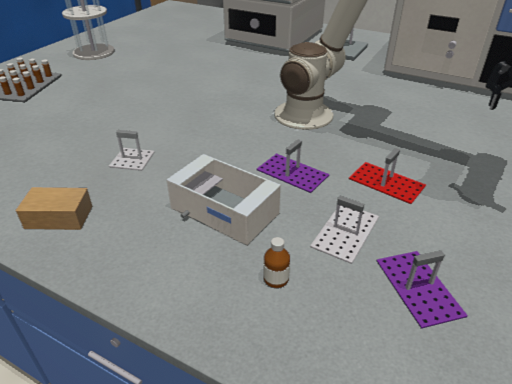

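The top view shows the white long plate at (181,181), tray at (280,158), square plate at (400,188), and bottle at (211,112). The purple and red plates are decoys. The scene view agrees: long plate at (346,232), tray at (225,195).

```bash
cat > m.py <<'E'
from h import *
def rect(P,n):
    c,s,a=cv2.minAreaRect(P[:,:2].astype(np.float32)); b=cv2.boxPoints((c,s,a))
    e=b[1]-b[0];f=b[2]-b[1]; l=e if np.hypot(*e)>np.hypot(*f) else f
    print(n,"n",len(P),"c",np.round(c,1),"s",np.round(s,1),"long axis deg",np.round(np.degrees(np.arctan2(l[1],l[0])),1),"z",np.round(np.percentile(P[:,2],[5,50,95]),1))
if __name__=="__main__":
  for n,B in(("top",dict(plate=(155,148,208,216),tray=(230,120,330,195),sq=(372,165,425,212),bot=(195,92,226,130))),("scene",dict(plate=(305,190,385,262),tray=(165,155,283,240)))):
    d=np.load(n+".npz");W=cloud(d);I=d["image"].astype(int);print(n,d["tvec"].ravel())
    for k,(a,b,c,e) in B.items():
        w=W[b:e,a:c].reshape(-1,3);i=I[b:e,a:c].reshape(-1,3);g=np.isfinite(w[:,2]);w=w[g];i=i[g]
        z=w[:,2];br=i.min(1)
        if k in("plate","sq"):
            rect(w[(br>150)&(z<25)],k+" sheet"); rect(w[(z>70)&(z<115)],k+" handle")
        elif k=="tray": rect(w[(z>80)&(z<100)],"rim"); m=(z>30)&(z<50); rect(w[m],"ledge")
        else: rect(w[z>30],k)
E
python3 m.py
```

```text
top [  73.68438271  480.98991026 1399.13412519]
plate sheet n 1345 c [491.3 327.2] s [102.4 182. ] long axis deg -2.6 z [-1.3  4.3  9.8]
plate handle n 126 c [487.5 324.3] s [60.6 15.7] long axis deg 87.5 z [80.5 92.1 98.2]
rim n 1517 c [559.6  32.3] s [238.6 141.8] long axis deg 83.8 z [83.5 89.3 94. ]
ledge n 922 c [558.6  32.3] s [235.8 138.2] long axis deg 83.9 z [33.9 39.6 46.8]
sq sheet n 648 c [ 493.2 -330.1] s [100.8 100.3] long axis deg 19.3 z [-1.5  4.3  9.6]
sq handle n 123 c [ 490.2 -330.6] s [14.2 64. ] long axis deg -72.2 z [78.3 92.  97.8]
bot n 323 c [692.6 243.1] s [49.3 53.5] long axis deg -63.5 z [ 38.3  75.2 110.6]
scene [ 173.21710858 -272.6025351  1493.1940346 ]
plate sheet n 1860 c [457.8 314.2] s [306.9 156.7] long axis deg 3.3 z [-0.4  3.9  6.1]
plate handle n 260 c [493.6 324.1] s [60.6 16.3] long axis deg 87.7 z [76.  89.3 94. ]
rim n 1810 c [564.9  32.4] s [241.6 142.4] long axis deg 84.0 z [82.2 88.5 90.6]
ledge n 1481 c [565.6  32.6] s [240.7 142.8] long axis deg 83.7 z [32.  39.4 48.5]
```

Request:
{"op": "servo_tool", "data": {
  "rotation": [
    [0,0,-0.025],
    [0,0,-0.05],
    [0,0,-0.075],
    [0,0,-0.1],
    [0,0,-0.125],
    [0,0,-0.15],
    [0,0,-0.175],
    [0,0,-0.2]
  ],
  "slide": [
    [0.1,-0.1,0],
    [0.25,-0.25,0],
    [0.4,-0.4,0],
    [0.55,-0.55,0],
    [0.7,-0.65,0],
    [0.8,-0.75,0],
    [0.87,-0.82,0],
    [0.9,-0.85,0]
  ],
  "grip": [1,1,1,1,1,1,1,1]
}}

```text
clock: 1.1
position: [397.6, 414.9, 210.3]
ee_rot: [-0.69, 0.724, -0.0, -0.001]
contact_force: [-0.6, -0.1, -0.9]
gripper_width: 85.4
grasp_force: 0.0
```

Request:
{"op": "servo_tool", "data": {
  "rotation": [
    [0,0,0],
    [0,0,0],
    [0,0,0],
    [0,0,0]
  ],
  "slide": [
    [0.2,-0.2,-0.05],
    [0.4,-0.4,-0.1],
    [0.47,-0.455,-0.1],
    [0.47,-0.455,-0.1]
  ],
  "grip": [1,1,1,1]
}}

```text
clock: 1.6
position: [491.7, 324.3, 190.4]
ee_rot: [-0.692, 0.722, 0.0, -0.0]
contact_force: [0.1, -1.1, 0.4]
gripper_width: 85.3
grasp_force: 0.0
```

```bash
python3 - <<'E'
from h import *
from scipy.spatial.transform import Rotation as R
s=read_state();print({k:np.round(v,3) for k,v in s.items()})
T=R.from_quat(s["ee_rot"]).as_matrix();print(np.round(T,3))
d=get_image("wrist");save(d,"w1.png");K=d["camera_matrix"];z=d["depth"]
v,u=np.indices(z.shape);x=(u-K[0,2])/K[0,0];y=(v-K[1,2])/K[1,1];r=np.hypot(x,y)+1e-9
k=np.tan(r)/r
P=np.stack([x*k*z,y*k*z,z],-1);H=np.array(d["hand_eye"])
W=(P@H[:3,:3].T+H[:3,3])@T.T+s["position"];W[z==0]=np.nan
w=W.reshape(-1,3);w=w[np.isfinite(w[:,2])]
m=(w[:,2]>70)&(w[:,2]<100)&(abs(w[:,0]-491)<40)&(abs(w[:,1]-325)<50)
from m import rect
rect(w[m],"handle")
i=d["image"].reshape(-1,3)[np.isfinite(W.reshape(-1,3)[:,2])]
m=(i.min(1)>140)&(abs(w[:,2])<15)&(abs(w[:,0]-491)<110)&(abs(w[:,1]-325)<70)
rect(w[m],"sheet")
E
```

```text
{'clock': np.float64(1.6), 'joints': array([ 0.858,  0.339, -0.114, -0.   , -1.118, -0.901]), 'joint_vel': array([ 0.039, -0.012, -0.001, -0.005,  0.   , -0.008]), 'joint_efforts': array([-9.270e-01, -3.595e+01,  1.814e+01,  4.092e+00, -1.500e-02,
        5.000e-02]), 'position': array([491.732, 324.311, 190.439]), 'ee_rot': array([-0.692,  0.722,  0.   , -0.   ]), 'contact_force': array([ 0.106, -1.104,  0.384]), 'wrist_torque': array([ 0.005, -0.033, -0.006]), 'grasp_force': np.float64(0.0), 'gripper_width': np.float64(85.266)}
[[-0.043 -0.999 -0.   ]
 [-0.999  0.043 -0.   ]
 [ 0.     0.    -1.   ]]
handle n 975 c [492.6 324. ] s [59.4 13.4] long axis deg 87.4 z [89.  93.  94.1]
sheet n 6930 c [500. 325.] s [140.  201.9] long axis deg -0.0 z [-1.6  3.6  5.2]
```

View pics/w1.png

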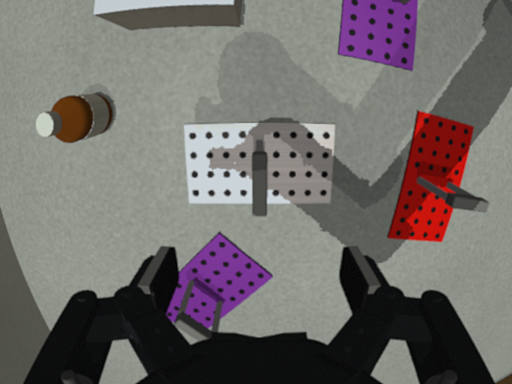

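The wrist view shows the grey bar (260,178) centred between the fingers, and the measured top height of about 94 mm matches. I'll descend and grip.

Request:
{"op": "servo_tool", "data": {
  "rotation": [
    [0,0,0],
    [0,0,0],
    [0,0,0],
    [0,0,0],
    [0,0,0]
  ],
  "slide": [
    [0,0,-0.15],
    [0,0,-0.35],
    [0,0,-0.52],
    [0,0,-0.61],
    [0,0,-0.615]
  ],
  "grip": [1,1,1,1,1]
}}

```text
clock: 2.28
position: [489.6, 325.6, 66.6]
ee_rot: [-0.693, 0.721, -0.0, -0.001]
contact_force: [-0.3, -0.9, 0.1]
gripper_width: 85.3
grasp_force: 0.0
```

Request:
{"op": "servo_tool", "data": {
  "rotation": [
    [0,0,0],
    [0,0,0],
    [0,0,0],
    [0,0,0],
    [0,0,0],
    [0,0,0],
    [0,0,0],
    [0,0,0]
  ],
  "slide": [
    [0,0,0],
    [0,0,0],
    [0,0,0],
    [0,0,0],
    [0,0,0],
    [0,0,0],
    [0,0,0],
    [0,0,0]
  ],
  "grip": [-1,-1,-1,-1,-1,-1,-1,-1]
}}

```text
clock: 3.28
position: [491.3, 325.2, 68.6]
ee_rot: [-0.693, 0.721, -0.0, 0.0]
contact_force: [-1.6, -0.2, 5.9]
gripper_width: 11.7
grasp_force: 58.9
```

Request:
{"op": "servo_tool", "data": {
  "rotation": [
    [0,0,0],
    [0,0,0],
    [0,0,0],
    [0,0,0],
    [0,0,0],
    [0,0,0],
    [0,0,0],
    [0,0,0]
  ],
  "slide": [
    [0,0,0.04],
    [0,0,0.12],
    [0,0,0.25],
    [0,0,0.4],
    [0,0,0.55],
    [0,0,0.7],
    [0,0,0.78],
    [0,0,0.8]
  ],
  "grip": [-1,-1,-1,-1,-1,-1,-1,-1]
}}

```text
clock: 4.28
position: [491.2, 325.3, 228.7]
ee_rot: [-0.693, 0.721, 0.0, 0.001]
contact_force: [-0.2, -0.2, -2.6]
gripper_width: 11.4
grasp_force: 58.7
```

```bash
python3 - <<'E'
from h import *
from m import rect
d=get_image("scene");save(d,"s2.png");s=read_state();print(s["position"],s["contact_force"],s["gripper_width"])
for n in("top",):
    d=get_image(n);W=cloud(d);w=W.reshape(-1,3);i=d["image"].reshape(-1,3)
    m=(i.min(1)>130)&(w[:,2]>120)&(w[:,2]<190)&(abs(w[:,0]-491)<130)&(abs(w[:,1]-325)<90);rect(w[m],"sheet")
    A=np.c_[w[m][:,:2]-s["position"][:2],np.ones(m.sum())];print(np.linalg.lstsq(A,w[m][:,2],rcond=None)[0])
E
```

```text
[490.9743891  325.02818297 228.18459941] [ 0.02294037  0.02965461 -2.92822957] 11.602016391694352
sheet n 535 c [489.1 296.3] s [182.6  64. ] long axis deg 5.4 z [159.8 164.1 168.6]
[-6.34547556e-03 -1.65748373e-03  1.64209762e+02]
```

View pics/s2.png

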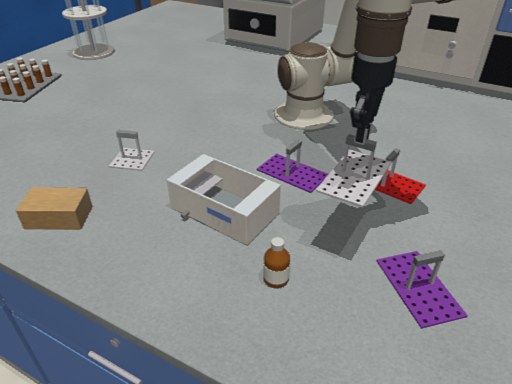

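The plate is held level, with its underside about 68 mm below the TCP, and the bystanders are undisturbed. Next I carry it over the tray and turn it about 86°.

Request:
{"op": "servo_tool", "data": {
  "rotation": [
    [0,0,0.01],
    [0,0,0.025],
    [0,0,0.042],
    [0,0,0.06],
    [0,0,0.078],
    [0,0,0.095],
    [0,0,0.11],
    [0,0,0.12]
  ],
  "slide": [
    [0.01,-0.04,0],
    [0.03,-0.13,0],
    [0.06,-0.25,0],
    [0.09,-0.38,0],
    [0.12,-0.51,0],
    [0.15,-0.63,0],
    [0.17,-0.72,0],
    [0.18,-0.76,0]
  ],
  "grip": [-1,-1,-1,-1,-1,-1,-1,-1]
}}

```text
clock: 5.38
position: [526.4, 171.7, 226.1]
ee_rot: [0.91, -0.415, -0.001, 0.001]
contact_force: [-0.5, 1.1, -2.1]
gripper_width: 11.5
grasp_force: 58.7
```

Request:
{"op": "servo_tool", "data": {
  "rotation": [
    [0,0,0.01],
    [0,0,0.025],
    [0,0,0.045],
    [0,0,0.065],
    [0,0,0.085],
    [0,0,0.105],
    [0,0,0.115],
    [0,0,0.1195]
  ],
  "slide": [
    [0.01,-0.04,0],
    [0.03,-0.13,0],
    [0.06,-0.25,0],
    [0.09,-0.38,0],
    [0.12,-0.5,0],
    [0.15,-0.61,0],
    [0.17,-0.68,0],
    [0.177,-0.704,0]
  ],
  "grip": [-1,-1,-1,-1,-1,-1,-1,-1]
}}

```text
clock: 6.38
position: [561.8, 31.2, 225.9]
ee_rot: [0.999, -0.053, -0.002, 0.0]
contact_force: [1.0, -0.7, -3.0]
gripper_width: 11.6
grasp_force: 58.7
```

```bash
python3 - <<'E'
from h import *
from m import rect
from scipy.spatial.transform import Rotation as R
s=read_state();print({k:np.round(v,3) for k,v in s.items() if k!="joint_efforts"});print(np.round(R.from_quat(s["ee_rot"]).as_matrix(),3))
for n in("top","scene"):
    d=get_image(n);W=cloud(d);w=W.reshape(-1,3);i=d["image"].reshape(-1,3)
    m=(i.min(1)>110)&(w[:,2]>140)&(w[:,2]<180)&(abs(w[:,0]-562)<90)&(abs(w[:,1]-32)<130);rect(w[m],n+" sheet")
    m=(i.min(1)>110)&(w[:,2]>82)&(w[:,2]<96)&(abs(w[:,0]-562)<100)&(abs(w[:,1]-32)<140);rect(w[m],n+" rim")
E
```

```text
{'clock': np.float64(6.375), 'joints': array([ 0.343,  0.27 , -0.121, -0.   , -1.183,  1.121]), 'joint_vel': array([-0.061,  0.013,  0.019, -0.003, -0.005,  0.288]), 'position': array([561.801,  31.212, 225.92 ]), 'ee_rot': array([ 0.999, -0.053, -0.002,  0.   ]), 'contact_force': array([ 1.036, -0.731, -2.953]), 'wrist_torque': array([ 0.035, -0.02 , -0.018]), 'grasp_force': np.float64(58.704), 'gripper_width': np.float64(11.644)}
[[ 0.994 -0.107 -0.004]
 [-0.107 -0.994 -0.001]
 [-0.003  0.001 -1.   ]]
top sheet n 839 c [558.8  30.9] s [180.1 101.9] long axis deg 83.8 z [157.4 162.1 166.3]
top rim n 608 c [559.6  32.1] s [238.4 138.9] long axis deg 84.4 z [85.1 89.3 93.9]
scene sheet n 1323 c [563.   30.1] s [181.9 104.6] long axis deg 84.2 z [158.3 161.1 162.8]
scene rim n 1407 c [564.7  32.5] s [240.6 142.8] long axis deg 84.2 z [83.5 88.6 90.5]
```

Request:
{"op": "servo_tool", "data": {
  "rotation": [
    [-0.01,0.001,0],
    [-0.025,0.0027,0],
    [-0.042,0.0045,0],
    [-0.058,0.0062,0],
    [-0.069,0.0074,0],
    [-0.069,0.0074,0],
    [-0.069,0.0074,0]
  ],
  "slide": [
    [0,0.01,0],
    [0,0.02,0],
    [0.005,0.04,0],
    [0.01,0.06,0],
    [0.012,0.08,0],
    [0.012,0.082,0],
    [0.012,0.082,0]
  ],
  "grip": [-1,-1,-1,-1,-1,-1,-1]
}}

```text
clock: 7.35
position: [564.8, 48.8, 227.5]
ee_rot: [0.975, -0.052, -0.012, 0.215]
contact_force: [0.1, 0.9, -3.0]
gripper_width: 11.5
grasp_force: 58.8
```

```bash
cat > chk.py <<'E'
from h import *
from scipy.spatial.transform import Rotation as R
import sys
s=read_state();T=R.from_quat(s["ee_rot"]).as_matrix()
print(np.round(s["position"],1),np.round(s["joints"],2),np.round(s["contact_force"],1))
tx=np.array([.106,.994,0]);ty=np.array([-.994,.106,0]);O=np.array([563,33,0.])
n=-T[:,2];ax=-T[:,1]  # plate normal, plate x (toward +tray x)
C=s["position"]-68.5*n
for nm,p in(("C",C),("B",C+90*ax),("A",C-90*ax)): q=p-O;print(nm,np.round([q@tx,q@ty,p[2]],1))
print("tilt",np.degrees(np.arcsin(-ax[2])),"yaw",np.degrees(np.arctan2(ax[1],ax[0])))
if len(sys.argv)>1:
    d=get_image("scene");cv2.imwrite("pics/"+sys.argv[1],cv2.resize(d["image"][110:280,120:400,::-1],None,fx=2.8,fy=2.8))
E
python3 chk.py s3.png
```

```text
[564.8  48.8 227.5] [ 0.55  0.36 -0.19  0.35 -1.32  0.77] [ 0.1  0.9 -3. ]
C [-13.   -0.  165.3]
B [ 6.860e+01 -1.000e-01  1.274e+02]
A [-94.5   0.  203.3]
tilt 24.92088730866292 yaw 83.89038637671551
```

View pics/s3.png

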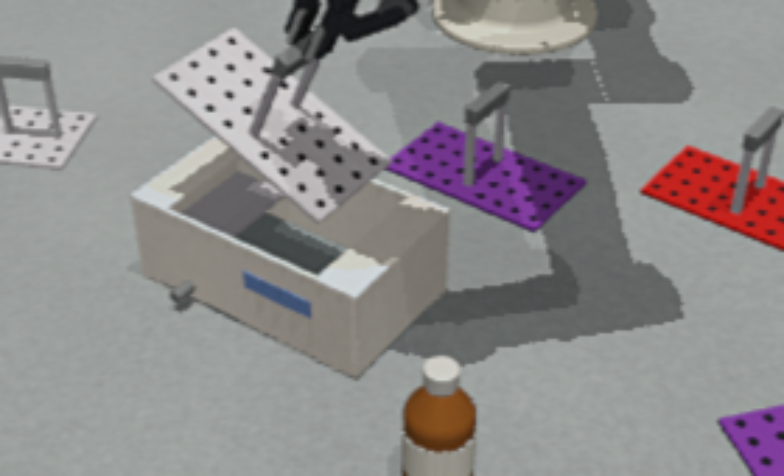

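The plate is tipped 25° with its lower end (335,205) aligned inside the opening. Now I lower that end into the tray.

Request:
{"op": "servo_tool", "data": {
  "rotation": [
    [0,0,0],
    [0,0,0],
    [0,0,0],
    [0,0,0],
    [0,0,0],
    [0,0,0],
    [0,0,0],
    [0,0,0]
  ],
  "slide": [
    [0,0,-0.03],
    [0,0,-0.08],
    [0,0,-0.14],
    [0,0,-0.2],
    [0,0,-0.26],
    [0,0,-0.315],
    [0,0,-0.34],
    [0,0,-0.345]
  ],
  "grip": [-1,-1,-1,-1,-1,-1,-1,-1]
}}

```text
clock: 8.4
position: [564.9, 48.6, 158.5]
ee_rot: [0.975, -0.052, -0.012, 0.216]
contact_force: [0.0, -0.3, -3.2]
gripper_width: 11.6
grasp_force: 58.8
```

```bash
python3 chk.py
```

```text
[564.9  48.6 158.5] [ 0.55  0.42 -0.29  0.37 -1.17  0.71] [ 0.  -0.3 -3.2]
C [-13.2  -0.2  96.5]
B [68.3 -0.2 58.4]
A [-94.7  -0.2 134.5]
tilt 25.006151878971405 yaw 83.90819466125629
```

Request:
{"op": "servo_tool", "data": {
  "rotation": [
    [0,0,0],
    [0,0,0],
    [0,0,0],
    [0,0,0],
    [0,0,0],
    [0,0,0],
    [0,0,0],
    [0,0,0]
  ],
  "slide": [
    [0.001,0.01,-0.005],
    [0.004,0.04,-0.01],
    [0.008,0.075,-0.015],
    [0.012,0.115,-0.02],
    [0.016,0.15,-0.025],
    [0.019,0.18,-0.03],
    [0.02,0.193,-0.03],
    [0.02,0.193,-0.03]
  ],
  "grip": [-1,-1,-1,-1,-1,-1,-1,-1]
}}

```text
clock: 9.4
position: [568.9, 87.4, 152.8]
ee_rot: [0.975, -0.052, -0.012, 0.216]
contact_force: [0.0, -0.0, -2.5]
gripper_width: 11.2
grasp_force: 58.8
```

```bash
python3 chk.py s4.png
```

```text
[568.9  87.4 152.8] [ 0.61  0.45 -0.24  0.35 -1.19  0.68] [ 0.  -0.  -2.5]
C [25.8 -0.1 90.7]
B [ 1.073e+02 -1.000e-01  5.270e+01]
A [-5.580e+01 -1.000e-01  1.287e+02]
tilt 24.985879962660235 yaw 83.90130003347561
```

View pics/s4.png

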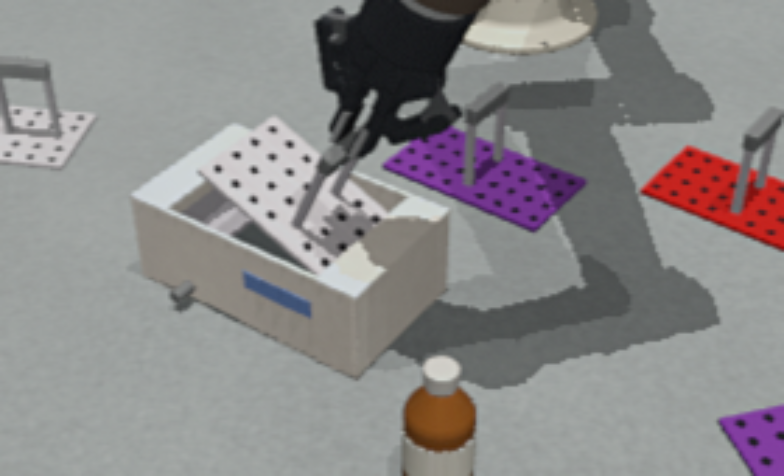

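The low end is under the flange at (350,260), and the raised end has cleared the other flange. Now I let the raised end down.

Request:
{"op": "servo_tool", "data": {
  "rotation": [
    [0.0083,-0.0009,0],
    [0.0193,-0.0021,0],
    [0.033,-0.0036,0],
    [0.047,-0.005,0],
    [0.0593,-0.0064,0],
    [0.069,-0.0074,0],
    [0.069,-0.0074,0],
    [0.069,-0.0074,0]
  ],
  "slide": [
    [-0.0027,-0.025,-0.0145],
    [-0.006,-0.058,-0.036],
    [-0.0104,-0.097,-0.065],
    [-0.014,-0.134,-0.099],
    [-0.0174,-0.1635,-0.131],
    [-0.02,-0.185,-0.158],
    [-0.02,-0.185,-0.158],
    [-0.02,-0.185,-0.158]
  ],
  "grip": [-1,-1,-1,-1,-1,-1,-1,-1]
}}

```text
clock: 10.45
position: [565.0, 50.1, 121.4]
ee_rot: [0.999, -0.053, 0.0, 0.001]
contact_force: [-0.0, -0.0, -3.5]
gripper_width: 11.4
grasp_force: 58.8
```

```bash
python3 chk.py; python3 - <<'E'
from h import *
from m import rect
for n in("top","scene"):
    d=get_image(n);W=cloud(d);w=W.reshape(-1,3);i=d["image"].reshape(-1,3)
    m=(i.min(1)>90)&(w[:,2]>46)&(w[:,2]<66)&(abs(w[:,0]-562)<55)&(abs(w[:,1]-32)<75);rect(w[m],n+" sheet")
E
```

```text
[565.   50.1 121.4] [ 0.37  0.37 -0.26  0.   -0.94  1.09] [-0.  -0.  -3.5]
C [17.2 -0.1 52.9]
B [107.1  -0.2  52.8]
A [-72.8  -0.1  53. ]
tilt 0.06632979131685525 yaw 83.90050223935332
top sheet n 586 c [553.6  31.5] s [ 96.9 148.1] long axis deg -88.0 z [52.2 57.2 62.4]
scene sheet n 903 c [550.5  25.7] s [132.1  98.4] long axis deg 85.1 z [54.6 56.7 59. ]
```

Request:
{"op": "servo_tool", "data": {
  "rotation": [
    [0,0,0],
    [0,0,0],
    [0,0,0],
    [0,0,0],
    [0,0,0],
    [0,0,0],
    [0,0,0],
    [0,0,0]
  ],
  "slide": [
    [-0.002,-0.02,0],
    [-0.005,-0.05,0],
    [-0.008,-0.075,0],
    [-0.009,-0.0855,0],
    [-0.009,-0.0855,-0.015],
    [-0.009,-0.0855,-0.03],
    [-0.009,-0.0855,-0.045],
    [-0.009,-0.0855,-0.05]
  ],
  "grip": [-1,-1,-1,-1,-1,-1,-1,-1]
}}

```text
clock: 11.55
position: [562.9, 33.2, 110.8]
ee_rot: [0.999, -0.053, -0.0, 0.0]
contact_force: [0.3, -0.2, -2.0]
gripper_width: 11.5
grasp_force: 58.8
```

Request:
{"op": "servo_tool", "data": {
  "rotation": [
    [0,0,0],
    [0,0,0],
    [0,0,0]
  ],
  "slide": [
    [0,0,-0.004],
    [0,0,-0.008],
    [0,0,-0.01]
  ],
  "grip": [-1,-1,-1]
}}

```text
clock: 11.92
position: [563.1, 33.2, 109.2]
ee_rot: [0.999, -0.053, 0.0, -0.0]
contact_force: [-1.1, 0.3, -2.0]
gripper_width: 11.3
grasp_force: 58.8
```

Request:
{"op": "servo_tool", "data": {
  "rotation": [
    [0,0,0],
    [0,0,0],
    [0,0,0]
  ],
  "slide": [
    [0,0,-0.0025],
    [0,0,-0.005],
    [0,0,-0.005]
  ],
  "grip": [-1,-1,-1]
}}

```text
clock: 12.3
position: [563.2, 33.2, 108.6]
ee_rot: [0.999, -0.053, 0.0, -0.0]
contact_force: [-1.8, 0.9, -0.3]
gripper_width: 11.5
grasp_force: 59.1
```

```bash
python3 chk.py
```

```text
[563.2  33.2 108.6] [ 0.35  0.38 -0.28  0.   -0.91  1.12] [-1.8  0.9 -0.3]
C [ 0.2 -0.2 40.1]
B [90.1 -0.2 40.1]
A [-89.8  -0.2  40.1]
tilt -0.0014556393358805802 yaw 83.89738386458747
```

Request:
{"op": "servo_tool", "data": {
  "rotation": [
    [0,0,0],
    [0,0,0],
    [0,0,0]
  ],
  "slide": [
    [0,0,-0.002],
    [0,0,-0.004],
    [0,0,-0.004]
  ],
  "grip": [-1,-1,-1]
}}

```text
clock: 12.68
position: [563.2, 33.2, 108.5]
ee_rot: [0.999, -0.053, 0.0, 0.0]
contact_force: [-3.1, 0.5, 6.3]
gripper_width: 11.6
grasp_force: 59.8
```

The force reading shows contact: the plate is on the ledges. I'll release slowly, then retreat straight up.

Request:
{"op": "servo_tool", "data": {
  "rotation": [
    [0,0,0],
    [0,0,0],
    [0,0,0],
    [0,0,0],
    [0,0,0],
    [0,0,0]
  ],
  "slide": [
    [0,0,0],
    [0,0,0],
    [0,0,0],
    [0,0,0],
    [0,0,0],
    [0,0,0]
  ],
  "grip": [-0.5,0,0.3,0.3,0.3,0.3]
}}

```text
clock: 13.42
position: [563.1, 33.1, 107.4]
ee_rot: [0.999, -0.053, 0.0, 0.0]
contact_force: [0.3, -0.5, -0.6]
gripper_width: 56.0
grasp_force: 0.0
```

Request:
{"op": "servo_tool", "data": {
  "rotation": [
    [0,0,0],
    [0,0,0],
    [0,0,0],
    [0,0,0],
    [0,0,0],
    [0,0,0],
    [0,0,0],
    [0,0,0]
  ],
  "slide": [
    [0,0,0.03],
    [0,0,0.1],
    [0,0,0.2],
    [0,0,0.35],
    [0,0,0.5],
    [0,0,0.65],
    [0,0,0.7],
    [0,0,0.7]
  ],
  "grip": [0.3,0.3,0.3,0.3,0.3,0.3,0.3,0.3]
}}

```text
clock: 14.42
position: [563.1, 33.3, 248.0]
ee_rot: [0.999, -0.053, 0.001, -0.0]
contact_force: [-0.0, 0.1, 0.5]
gripper_width: 55.7
grasp_force: 0.0
```

Request:
{"op": "servo_tool", "data": {
  "rotation": [
    [0,0,0],
    [0,0,0],
    [0,0,0],
    [0,0,0],
    [0,0,0],
    [0,0,0]
  ],
  "slide": [
    [-0.1,0.0,0.1],
    [-0.3,0.0,0.2],
    [-0.5,0.0,0.3],
    [-0.6,0,0.3],
    [-0.65,0,0.3],
    [-0.65,0,0.3]
  ],
  "grip": [0.3,0.3,0.3,0.3,0.3,0.3]
}}

```text
clock: 15.18
position: [432.7, 33.1, 306.7]
ee_rot: [0.999, -0.053, -0.001, 0.0]
contact_force: [-0.3, -0.3, -0.1]
gripper_width: 55.7
grasp_force: 0.0
```

```bash
python3 - <<'E'
from h import *
from m import rect
print(read_state()["position"],read_state()["contact_force"])
for n in("top","scene"):
    d=get_image(n);W=cloud(d);w=W.reshape(-1,3);i=d["image"].reshape(-1,3)
    if n=="scene": cv2.imwrite("pics/s5.png",cv2.resize(d["image"][100:300,80:400,::-1],None,fx=2.5,fy=2.5))
    z=w[:,2];near=(abs(w[:,0]-562)<100)&(abs(w[:,1]-32)<130)
    rect(w[near&(z>105)&(z<145)],n+" handle"); rect(w[near&(z>82)&(z<96)],n+" rim")
    m=(i.min(1)>90)&near&(z>38)&(z<52)&(abs(w[:,0]-562)<45)&(abs(w[:,1]-32)<70)
    rect(w[m],n+" sheet");A=np.c_[w[m][:,:2]-[562,32],np.ones(m.sum())];print(np.linalg.lstsq(A,w[m][:,2],rcond=None)[0])
E
```

```text
[432.67582446  33.12677658 306.68493556] [-0.30723589 -0.2819603  -0.09278449]Traceback (most recent call last):
  File "<stdin>", line 8, in <module>
  File "m.py", line 5, in rect
    print(n,"n",len(P),"c",np.round(c,1),"s",np.round(s,1),"long axis deg",np.round(np.degrees(np.arctan2(l[1],l[0])),1),"z",np.round(np.percentile(P[:,2],[5,50,95]),1))
                                                                                                                                      ~~~~~~~~~~~~~^^^^^^^^^^^^^^^^^^
    return _quantile_unchecked(
        a, q, axis, out, overwrite_input, method, keepdims, weights)
    return _ureduce(a,
                    func=_quantile_ureduce_func,
    ...<5 lines>...
                    overwrite_input=overwrite_input,
                    method=method)
    r = func(a, **kwargs)
    result = _quantile(arr,
                       quantiles=q,
    ...<2 lines>...
                       out=out,
                       weights=wgt)
    slices_having_nans = np.isnan(arr[-1, ...])
                                  ~~~^^^^^^^^^
IndexError: index -1 is out of bounds for axis 0 with size 0
```

The arm blocks the top view here, so I'll rely on the scene view.

```bash
python3 - <<'E'
from h import *
from m import rect
d=get_image("scene");W=cloud(d);w=W.reshape(-1,3);i=d["image"].reshape(-1,3)
cv2.imwrite("pics/s5.png",cv2.resize(d["image"][100:300,80:400,::-1],None,fx=2.5,fy=2.5))
z=w[:,2];near=(abs(w[:,0]-562)<100)&(abs(w[:,1]-32)<130)
rect(w[near&(z>105)&(z<145)],"handle"); rect(w[near&(z>82)&(z<96)],"rim")
m=(i.min(1)>90)&near&(z>38)&(z<52)&(abs(w[:,0]-562)<45)&(abs(w[:,1]-32)<70)
rect(w[m],"sheet");A=np.c_[w[m][:,:2]-[562,32],np.ones(m.sum())];print(np.linalg.lstsq(A,w[m][:,2],rcond=None)[0])
E
```

```text
handle n 220 c [565.3  34.1] s [15.6 62.3] long axis deg -7.8 z [109.2 128.5 134.1]
rim n 1720 c [564.4  32.2] s [241.4 143. ] long axis deg 84.7 z [83.5 88.6 90.7]
sheet n 661 c [555.6  22.1] s [119.7  77.1] long axis deg 89.9 z [42. 44. 46.]
[2.84982209e-03 7.26340363e-04 4.40745319e+01]
```

View pics/s5.png

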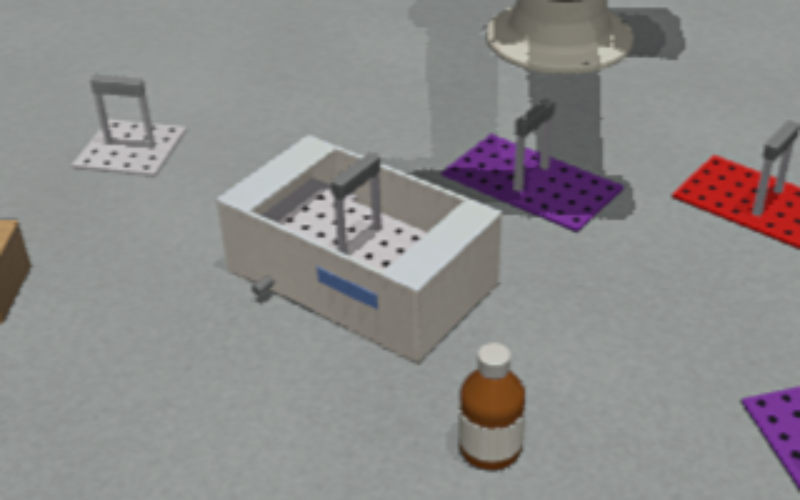

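The plate lies flat in the tray with its handle at (357,200). Its top surface is level at 44 mm, it is centred to about 2 mm, and the square plate and bottle have not moved.

```bash
python3 -c "from bench import job_done;print(job_done())"
```

```text
the job is handed in; nothing more can be done
None
```

The long plate is refitted in the tray, flat on both ledges and centred to about 2 mm, with the handle released, the square plate and amber bottle untouched, and the job handed in at about 15 s.

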